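# Hold the desk bin open and ease its lid shut

### The arm

A 7-joint arm with a two-finger parallel gripper is mounted at the origin on the work surface. World frame = base frame: x ahead of the robot, y to its left, z up, the work surface at z = 0. Lengths are in m, angles in degrees, forces in N, time in s.
With the tool pointing down it reaches from about 0.4 to 0.9 m from the base axis. Payload 5.5 kg.
Tool frame: the origin (TCP) lies midway between the tips of the shut fingers; the grasp point (between the pads) lies manip.grip_point_offset behind it (manip.grip_point_offset is the distance from the TCP to the grasp point, in m); z points along the fingers, y is the direction in which the jaws open and shut (so a half turn about z gives the same grasp; the last joint's range is limited). The gripper opens to 92 mm and grips with 3 to 60 N. Pads are 19 mm wide; open, the fingers measure 130 mm over their backs; the gripper's body (75 mm by 190 mm) begins 47 mm behind the grasp point.
Start: joints at [88.304, 28.699, -24.465, 88.831, 12.651, 65.22, -12.049], TCP at [0.188, -0.622, 0.227] pointing down, gripper open.
Joint ranges: [-164.97, 164.97], [-17.58, 116.51], [-87.97, 89.64], [11.32, 138.91], [-80.73, 260.73], [10.89, 115.49], [-147.41, 147.41]. Speed limits (degrees/s): [147.25, 147.25, 180, 180, 180, 180, 180].

### API

Orientations are given as a 3x3 rotation matrix whose columns are the frame's x, y, z axes.
In Python, from rig import manip gives the robot as it stands.
- The arm moves only by the shell command python3 -m jog 'ROWS' [OPENING]. ROWS is JSON, a list of rows, each an object with "travel": the shift along the tool's x, y, z in cm, a list of three; "dr": the turn, a rotation vector about the tool's x, y, z in rad, a list of three. A call has 1 to 5 rows; each row is the pose to reach, as a shift and turn from the pose commanded when the call began, along the tool's axes at that moment; what a row does not reach only later rows make up. A row lasts 1/8 s, in which the tool goes at most 62.5 mm and 10.7 degrees, less where a joint would pass 70% of its speed; a pose out of reach is approached as far as the arm can. A call with a gripper value outside its range is refused whole. OPENING is the finger opening in cm, from 0 to 9.18, set as the call begins (- or left out, the last holds). The fingers move at their own pace and stop on an object; the grip force is fixed at half the most. Time passes only in rows, so rows that repeat a pose let the fingers close. It gives the time, the measured TCP pose, the force and the opening at its end, in the units of the state.
- manip.get_obs(): the state, without advancing time (a new reading comes with each control period).
- manip.snapshot(name): name is "scene" or "top" or "wrist"; returns a dict with "pixels" (420x560x3 uint8, red, green, blue), "fx", "fy", "cx", "cy" (pixels), "k1" (the pictures are not rectified: a ray, as slopes to the right and down, at radius r is drawn at 1 + k1 r^2 times it, then the intrinsics apply), "position" and "orientation" of the camera in the world; the wrist camera has in their place "hand_eye" (4x4, takes a point from camera to tool coordinates, whose origin is the TCP and whose axes are the flange's). Camera axes: x right, y down, z forward; pixel columns grow to the right and rows downward; lengths in m; the calibration is good to about 2 mm. A picture is of the moment at which its call begins: read the wrist's pose just before it. There is no depth.
- manip.sign_off(): hands the job in, once; it reports no verdict.
Trained networks look in the newest picture that a camera, given by its name, has taken for a name from the list of things; names that differ only in an ending like _2 or _b are one class to them, and where a whole thing is asked for, a point or a joint stands for the part that bears it (a point fixed in the world has none). Each returns a list of dicts, best first, with "conf" (0 to 1); they miss things now and then, are a little off and sometimes report something else, mostly with a low value. They report only what shows in the picture. A call takes as long as a camera call.
- manip.silhouettes(target, camera): "mask" (420x560 bool, what is visible of it).
- manip.pinpoint(target, camera): "position" ([x, y, z] in m, in world coordinates, good to about 4 mm: a listed point, or the origin of a listed thing).
The state is a dict: "clock": time; "qpos": joint angles; "dq": joint speeds; "effort": joint torques, N m; "eef_pos": TCP position; "orientation": TCP orientation; "force": force on the tool from outside, world axes, zero at the start; "moment": the same for the moment, N m; "grip_width": finger opening in m.
Only numpy, scipy, OpenCV 4.12 (cv2) and the standard library are available. Lean on these libraries where they do the work, as an engineer would, in place of code of your own. Each camera call takes 0.05 s, during which the arm holds its last target.

### The job

I am about to empty my pencil sharpener: with your fingertip, press the pedal of the little desk bin right down so that its lid stands fully open, and keep it open for me for three seconds. Then let the pedal up slowly under your finger so that the lid comes down gently and does not slam, and leave the bin shut. Work the lid by the pedal only, do not tip, drag or lift the bin, and leave the other things on the desk where they are.

Things in the scene. Friction and masses are not known exactly. Their poses are not given: they have to be found in the camera images.
- bin: small round pedal bin, brushed steel with a black base and a domed steel lid, 160 mm in diameter, 215 mm tall with the lid shut, about 1.6 kg in all, standing loose on the desk. Origin: centre of its underside, on the desk; z up; its own -x axis points to the side where the pedal sticks out, +x to the lid's hinge at the back
- pedal_tread: the pedal's black ribbed tread plate at the foot of the bin, 46 mm (x, away from the bin) by 70 mm (y) by 6 mm. Origin: middle of its top face, 115 mm from the bin's axis (35 mm outside the steel wall), 37 mm above the desk when up and 13 mm when fully down: its middle moves nearly straight down, 24 mm. It slopes 0.15 rad, rising outwards when up and falling outwards when down
- pedal (a joint): angle of the pedal about its level pivot (80 mm inwards from the tread's origin), rad: 0 = up (lid shut), 0.30 = fully down on its stop (lid fully open). On the middle of the tread some 7 N start it down and 3 N keep it down; the lid's weight and a light spring drive it back up when it is let go. Lid angle = 4 x pedal angle
- lid (a joint): angle of the lid about its hinge at the back of the bin, rad: 0 = shut, 1.20 = fully open. It follows the pedal both ways through a rod in the bin's back; 1 mm at the middle of the tread is about 0.05 rad of the lid. Let go, it falls shut with a bang in under half a second
- lid_cap: the domed steel lid with a black rim, 163 mm in diameter, 25 mm tall, its underside 191 mm above the desk when shut. Origin: centre of its underside; it swings up and back about the hinge 90 mm behind the bin's axis, its front edge reaching 350 mm above the desk
- mug: white mug, 82 mm in diameter, 95 mm tall, handle to its own +y; origin at the centre of its underside. Bystander
- sharpener: pencil sharpener, a clear drum with a red cap, 54 mm in diameter, 58 mm tall; origin at the centre of its underside. Bystander
- stapler: blue and black stapler, 135 mm long (its own x), 36 mm wide, 52 mm tall; origin at the centre of its underside. Bystander
- pen_pot: terracotta pot of pencils, 80 mm in diameter, 100 mm tall, pencils up to 190 mm; origin at the centre of its underside. Bystander

How it is judged:
By the outcome, as a careful person would: the job done as asked, in the order asked, and still so for the second after the job is handed in, with the robot touching nothing.
It also fails if it takes over 50 s, if anything falls off the work surface, if the arm or the gripper's body presses on something with over 40 N, if the wrist force passes 120 N, or if a joint passes its speed limit or range.

## Working session

There is one attempt and no reset: what is moved stays moved. The work goes in short steps, Python scripts to look and compute and a shell command to move; the robot and the scene stay as the last step left them, time stands still between calls to the robot, and variables do not carry over. Pictures are saved under pics/ and viewed, and the job is handed in when it is done.

```bash
ls; mkdir -p pics; python3 - <<'E'
from rig import manip
import cv2,numpy as np
o=manip.get_obs()
for k,v in o.items(): print(k,np.round(v,3).tolist())
print(manip.grip_point_offset)
for c in ["scene","top"]:
    s=manip.snapshot(c)
    cv2.imwrite(f"pics/{c}0.png",s["pixels"][:,:,::-1])
    print(c,s["position"],np.round(s["orientation"],3).tolist(),s["fx"],s["k1"])
    for t in ["bin","pedal_tread","lid_cap","mug","sharpener","stapler","pen_pot"]:
        print(t,[(np.round(d["position"],3).tolist(),round(d["conf"],2)) for d in manip.pinpoint(t,c)][:3])
E
```

```text
pics
clock 0.0
qpos [88.304, 28.755, -24.454, 88.892, 12.651, 65.221, -12.049]
dq [-0.011, -0.026, -0.009, 0.075, 0.094, -0.055, 0.027]
effort [-0.0, -56.659, -5.817, -27.91, -0.069, 0.031, 0.0]
eef_pos [0.187, -0.622, 0.226]
orientation [[0.957, 0.289, -0.001], [0.289, -0.957, 0.002], [0.0, -0.002, -1.0]]
force [0.088, -0.304, 0.309]
moment [-0.056, 0.036, -0.037]
grip_width 0.092
0.0188
scene [0.95652512 0.64614404 1.11619122] [[-0.865, 0.405, -0.295], [0.501, 0.69, -0.522], [-0.008, -0.599, -0.8]] 412.62026644765575 -0.09802166049143714
bin [([0.585, -0.077, -0.001], 0.78), ([0.58, -0.083, 0.193], 0.61)]
pedal_tread [([0.507, -0.001, 0.044], 0.59)]
lid_cap [([0.584, -0.081, 0.191], 0.6), ([0.584, -0.078, -0.002], 0.37)]
mug [([0.501, -0.438, 0.002], 0.73)]
sharpener [([0.698, 0.358, 0.001], 0.65)]
stapler [([0.518, 0.415, 0.001], 0.58), ([0.5, -0.438, -0.002], 0.46)]
pen_pot [([0.762, -0.156, -0.004], 0.86)]
top [ 0.38403159 -0.00595166  1.19324862] [[0.047, -0.975, 0.219], [-0.999, -0.046, 0.012], [-0.001, -0.219, -0.976]] 407.55094534426155 -0.0289184368469851
bin []
pedal_tread [([0.502, 0.002, 0.039], 0.61)]
lid_cap [([0.589, -0.079, 0.19], 0.92)]
mug [([0.502, -0.434, -0.002], 0.94)]
sharpener [([0.699, 0.356, -0.001], 0.78)]
stapler []
pen_pot [([0.76, -0.154, -0.002], 0.74)]
```

View pics/scene0.png

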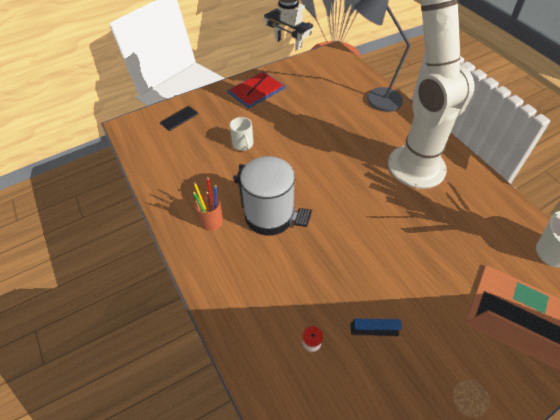

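View pics/top0.png

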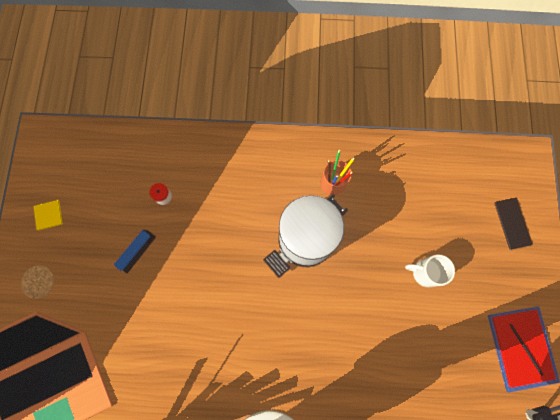

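The scene view shows the bin at pixel (268,195), its tread at (303,216), the pen pot behind it at (210,213) and the mug at (241,133). The top view agrees, with the tread at (276,262) on the robot's side of the bin. I'll lean the tool outward so the gripper body stays clear of the bin wall, with the tool x axis pointing radially outward.

```bash
cat > h.py <<'E'
from rig import manip
import numpy as np
from scipy.spatial.transform import Rotation as R
B=np.array([.586,-.079,0]); P=np.array([.5037,.0013,.037])
u=(P-B)*[1,1,0]; u/=np.linalg.norm(u); k=np.array([0,0,1.])
def ori(th=.3):
    z=-u*np.sin(th)-k*np.cos(th); x=u*np.cos(th)-k*np.sin(th)
    return np.stack([x,np.cross(z,x),z],1)
def delta(p,Rt):
    o=manip.get_obs(); R0=np.array(o["orientation"]); p0=np.array(o["eef_pos"])
    d=R0.T@(np.array(p)-p0)*100; rv=R.from_matrix(R0.T@Rt).as_rotvec()
    print("pos",p0.round(4),"rz->radial",((p0-B)@u).round(4),"F",np.round(o["force"],2),"t",o["clock"])
    print("cm",d.round(2),"len",np.linalg.norm(d).round(2),"rv",rv.round(3),"deg",np.degrees(np.linalg.norm(rv)).round(1))
    return d,rv
E
python3 - <<'E'
from h import *
s=manip.snapshot("wrist"); print(np.round(s["hand_eye"],3))
delta([.44,.08,.25],ori())
delta([.30,-.30,.33],ori())
E
```

```text
[[ 0.    -0.969 -0.248  0.066]
 [ 1.     0.     0.    -0.001]
 [-0.    -0.248  0.969 -0.158]
 [ 0.     0.     0.     1.   ]]
pos [ 0.1877 -0.6223  0.2268] rz->radial -0.0943 F [-0.44 -0.1  -0.02] t 0.85
cm [ 44.43 -59.96  -2.33] len 74.67 rv [-0.311 -0.183 -2.057] deg 119.7
pos [ 0.1877 -0.6223  0.2268] rz->radial -0.0943 F [-0.44 -0.1  -0.02] t 0.85
cm [ 20.06 -27.62 -10.32] len 35.66 rv [-0.311 -0.183 -2.057] deg 119.7
```

```bash
python3 -m jog '[{"travel":[3,-4,-3],"dr":[-0.02,-0.01,-0.15]},{"travel":[6,-8,-5],"dr":[-0.04,-0.02,-0.3]},{"travel":[9,-12.3,-7],"dr":[-0.06,-0.035,-0.45]},{"travel":[12,-16.5,-9],"dr":[-0.09,-0.05,-0.6]},{"travel":[15,-20.6,-10],"dr":[-0.11,-0.065,-0.75]}]' 0; python3 - <<'E'
from h import *
delta([.36,-.12,.33],ori())
delta([.44,.08,.25],ori())
E
```

```text
clock: 1.48
eef_pos: [0.2728, -0.3804, 0.328]
orientation: [[0.499, 0.866, 0.018], [0.861, -0.493, -0.126], [-0.101, 0.078, -0.992]]
force: [0.3, -0.2, 0.5]
grip_width: 0.0465
pos [ 0.2728 -0.3804  0.328 ] rz->radial 0.0137 F [ 0.27 -0.16  0.54] t 1.475
cm [26.74 -5.27 -3.33] len 27.46 rv [-0.197 -0.118 -1.302] deg 75.8
pos [ 0.2728 -0.3804  0.328 ] rz->radial 0.0137 F [ 0.27 -0.16  0.54] t 1.475
cm [48.75 -8.83  2.21] len 49.6 rv [-0.197 -0.118 -1.302] deg 75.8
```

```bash
python3 -m jog '[{"travel":[5,-1,-0.7],"dr":[-0.025,-0.015,-0.16]},{"travel":[10.5,-2,-1.3],"dr":[-0.05,-0.03,-0.32]},{"travel":[16,-3,-2],"dr":[-0.075,-0.045,-0.48]},{"travel":[21.5,-4.2,-2.7],"dr":[-0.1,-0.06,-0.64]},{"travel":[26.7,-5.3,-3.3],"dr":[-0.12,-0.07,-0.8]}]' 0; python3 - <<'E'
from h import *
delta([.44,.08,.25],ori())
E
```

```text
clock: 2.1
eef_pos: [0.3578, -0.1289, 0.3292]
orientation: [[-0.242, 0.963, 0.12], [0.943, 0.262, -0.204], [-0.228, 0.064, -0.972]]
force: [-0.0, -1.4, 1.0]
grip_width: 0.0009
pos [ 0.3578 -0.1289  0.3292] rz->radial 0.1285 F [-0.04 -1.4   1.01] t 2.1
cm [19.52 12.89  4.42] len 23.8 rv [-0.079 -0.051 -0.53 ] deg 30.8
```

```bash
python3 -m jog '[{"travel":[4,2.6,0.9],"dr":[-0.016,-0.01,-0.11]},{"travel":[8,5.2,1.8],"dr":[-0.032,-0.02,-0.22]},{"travel":[12,7.8,2.7],"dr":[-0.048,-0.03,-0.33]},{"travel":[16,10.4,3.6],"dr":[-0.064,-0.04,-0.44]},{"travel":[19.5,12.9,4.4],"dr":[-0.079,-0.051,-0.53]}]' 0; python3 -m jog '[{"travel":[0,0,0],"dr":[0,0,0]}]' 0; python3 - <<'E'
from h import *
import cv2
o=manip.get_obs(); print(o["qpos"].round(1) if hasattr(o["qpos"],"round") else o["qpos"])
s=manip.snapshot("wrist"); cv2.imwrite("pics/w1.png",s["pixels"][:,:,::-1])
for t in ["pedal_tread","bin","lid_cap"]:
  for c in ["wrist","top","scene"]:
    if t=="pedal_tread" and c!="wrist": manip.snapshot(c)
    print(t,c,[(np.round(d["position"],4).tolist(),round(d["conf"],2)) for d in manip.pinpoint(t,c)][:2])
delta(P+u*.01+k*.05,ori())
E
```

```text
clock: 2.72
eef_pos: [0.4414, 0.0795, 0.2511]
orientation: [[-0.683, 0.699, 0.215], [0.667, 0.716, -0.208], [-0.299, 0.001, -0.954]]
force: [-0.5, -1.4, -0.9]
grip_width: 0.0005
clock: 2.85
eef_pos: [0.4408, 0.0819, 0.2491]
orientation: [[-0.687, 0.696, 0.208], [0.667, 0.718, -0.198], [-0.288, 0.003, -0.958]]
force: [-0.5, -0.5, -0.3]
grip_width: 0.0004
[ 45.2   4.6 -73.4 121.2  25.1  54.7   3.8]
pedal_tread wrist [([0.5062, 0.0069, 0.041], 0.56)]
pedal_tread top [([0.5034, 0.0019, 0.0359], 0.97)]
pedal_tread scene [([0.507, -0.0017, 0.0404], 0.47)]
bin wrist []
bin top []
bin scene [([0.584, -0.078, -0.0041], 0.59)]
lid_cap wrist []
lid_cap top [([0.5843, -0.0798, 0.1896], 0.69)]
lid_cap scene [([0.5815, -0.0823, 0.1917], 0.79), ([0.762, -0.1557, -0.0022], 0.54)]
pos [0.4411 0.0778 0.251 ] rz->radial 0.2132 F [-0.61  0.67 -0.49] t 3.45
cm [-3.58 -1.08 18.28] len 18.66 rv [-0.     0.001 -0.004] deg 0.2
```

View pics/w1.png

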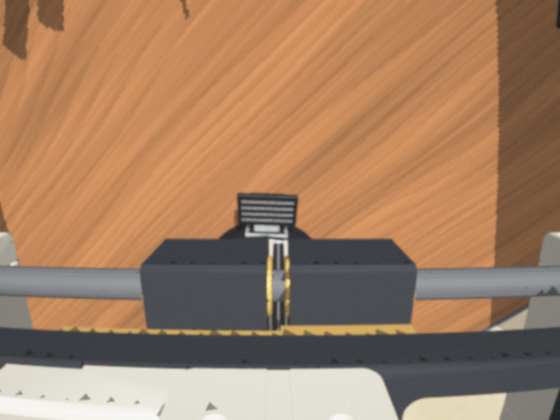

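The wrist view shows the tread at (268,210), ahead of the shut fingers at about (278,270) and lined up with them. I'll go down to about 14 mm above it.

```bash
python3 - <<'E'
from h import *
delta(P-u*.003+k*.06,ori())
E
```

```text
pos [0.4411 0.0778 0.251 ] rz->radial 0.2132 F [-0.61  0.67 -0.49] t 3.45
cm [-5.12 -1.07 17.71] len 18.46 rv [-0.     0.001 -0.004] deg 0.2
```

```bash
python3 -m jog '[{"travel":[-1,-0.2,3.5],"dr":[0,0,0]},{"travel":[-2,-0.4,7.1],"dr":[0,0,0]},{"travel":[-3,-0.6,10.6],"dr":[0,0,0]},{"travel":[-4,-0.8,14.2],"dr":[0,0,0]},{"travel":[-5.1,-1.05,17.7],"dr":[0,0,0]}]' 0;python3 -m jog '[{"travel":[0,0,0],"dr":[0,0,0]},{"travel":[0,0,0],"dr":[0,0,0]}]' 0; python3 - <<'E'
from h import *
import cv2
print(np.round(manip.get_obs()["qpos"],1))
for c in ["wrist","scene"]:
    s=manip.snapshot(c); im=s["pixels"][:,:,::-1]
    if c=="scene": im=cv2.resize(im[100:300,180:460],None,fx=2.5,fy=2.5)
    cv2.imwrite(f"pics/{c}2.png",im)
delta(P-u*.003+k*.02,ori())
delta(P-u*.003-k*.02,ori())
E
```

```text
clock: 4.08
eef_pos: [0.5061, -0.0004, 0.0953]
orientation: [[-0.681, 0.701, 0.211], [0.67, 0.713, -0.206], [-0.295, 0.001, -0.956]]
force: [-0.4, -0.0, 1.0]
grip_width: 0.0006
clock: 4.32
eef_pos: [0.5058, 0.0012, 0.0973]
orientation: [[-0.682, 0.7, 0.212], [0.67, 0.714, -0.205], [-0.295, 0.002, -0.956]]
force: [0.5, -0.9, -0.4]
grip_width: 0.0005
[ 32.3  28.3 -54.2 124.5  58.4  45.6 -16.6]
pos [0.5062 0.0012 0.098 ] rz->radial 0.1131 F [-0.29  0.73 -0.54] t 4.425
cm [ 1.11 -0.18  3.94] len 4.1 rv [ 0.002  0.001 -0.003] deg 0.2
pos [0.5062 0.0012 0.098 ] rz->radial 0.1131 F [-0.29  0.73 -0.54] t 4.425
cm [ 2.29 -0.19  7.77] len 8.1 rv [ 0.002  0.001 -0.003] deg 0.2
```

View pics/wrist2.png

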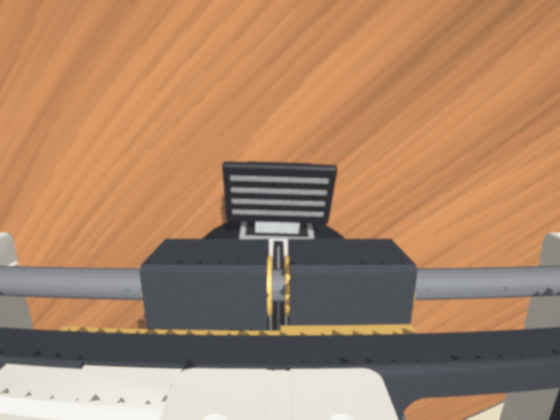

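View pics/scene2.png

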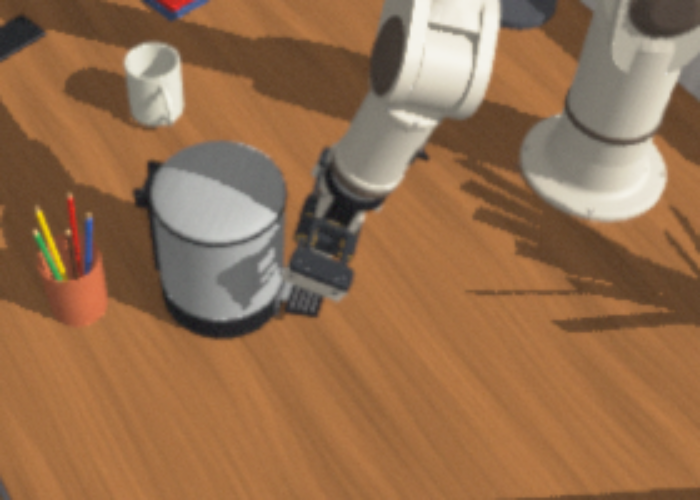

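```bash
python3 -m jog '[{"travel":[0.3,-0.05,1.2],"dr":[0,0,0]},{"travel":[0.6,-0.1,2.3],"dr":[0,0,0]},{"travel":[0.9,-0.15,3.2],"dr":[0,0,0]},{"travel":[1.15,-0.15,3.95],"dr":[0,0,0]},{"travel":[1.3,-0.15,4.5],"dr":[0,0,0]}]' 0;python3 -m jog '[{"travel":[0,0,0],"dr":[0,0,0]},{"travel":[0,0,0],"dr":[0,0,0]}]' 0; python3 - <<'E'
from h import *
delta(P-u*.003-k*.02,ori())
E
```

```text
clock: 5.05
eef_pos: [0.505, -0.0013, 0.0489]
orientation: [[-0.682, 0.701, 0.21], [0.67, 0.714, -0.206], [-0.294, 0.001, -0.956]]
force: [-0.3, -0.6, 0.2]
grip_width: 0.0004
clock: 5.3
eef_pos: [0.5054, -0.0014, 0.0498]
orientation: [[-0.681, 0.701, 0.211], [0.67, 0.713, -0.206], [-0.295, 0.001, -0.956]]
force: [-0.7, 0.4, -0.4]
grip_width: 0.0002
pos [ 0.5054 -0.0014  0.0498] rz->radial 0.1119 F [-0.69  0.4  -0.39] t 5.3
cm [0.98 0.06 3.13] len 3.28 rv [ 0.    -0.001 -0.004] deg 0.2
```

```bash
python3 -m jog '[{"travel":[0.06,0,0.19],"dr":[0,0,0]},{"travel":[0.12,0,0.38],"dr":[0,0,0]},{"travel":[0.18,0,0.57],"dr":[0,0,0]},{"travel":[0.21,0,0.67],"dr":[0,0,0]},{"travel":[0.21,0,0.67],"dr":[0,0,0]}]' 0
```

```text
clock: 5.92
eef_pos: [0.5051, -0.0015, 0.0425]
orientation: [[-0.682, 0.701, 0.211], [0.67, 0.713, -0.206], [-0.295, 0.001, -0.956]]
force: [0.4, 0.4, -0.4]
grip_width: 0.0001
```

```bash
python3 -m jog '[{"travel":[0.03,0,0.1],"dr":[0,0,0]},{"travel":[0.06,0,0.2],"dr":[0,0,0]},{"travel":[0.09,0,0.3],"dr":[0,0,0]},{"travel":[0.12,0,0.4],"dr":[0,0,0]},{"travel":[0.15,0,0.5],"dr":[0,0,0]}]' 0
```

```text
clock: 6.55
eef_pos: [0.5052, -0.0012, 0.0377]
orientation: [[-0.682, 0.701, 0.211], [0.67, 0.714, -0.206], [-0.295, 0.001, -0.955]]
force: [-2.6, 1.7, 6.0]
grip_width: 0.0005
```

```bash
python3 -m jog '[{"travel":[0.03,0,0.1],"dr":[0,0,0]},{"travel":[0.06,0,0.2],"dr":[0,0,0]},{"travel":[0.09,0,0.3],"dr":[0,0,0]},{"travel":[0.12,0,0.4],"dr":[0,0,0]},{"travel":[0.15,0,0.5],"dr":[0,0,0]}]' 0;  python3 - <<'E'
from h import *
import cv2
s=manip.snapshot("scene"); im=s["pixels"][:,:,::-1]
cv2.imwrite(f"pics/scene3.png",cv2.resize(im[100:300,180:460],None,fx=2.5,fy=2.5))
delta(P-u*.003-k*.021,ori())
E
```

```text
clock: 7.18
eef_pos: [0.5049, -0.0008, 0.0323]
orientation: [[-0.682, 0.7, 0.211], [0.669, 0.714, -0.205], [-0.294, 0.001, -0.956]]
force: [-2.1, 1.5, 6.0]
grip_width: 0.0002
pos [ 0.5048 -0.0008  0.0322] rz->radial 0.1127 F [-2.97  1.45  3.73] t 7.225
cm [0.4  0.07 1.57] len 1.62 rv [ 0.    -0.002 -0.003] deg 0.2
```

View pics/scene3.png

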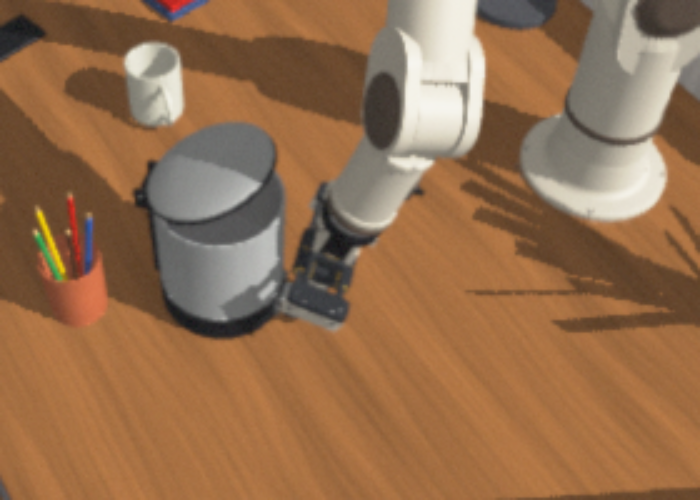

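The scene crop shows the lid partly raised, with its front rim now near (265,150). I'll keep pressing slowly.

```bash
python3 -m jog '[{"travel":[0.03,0,0.1],"dr":[0,0,0]},{"travel":[0.06,0,0.2],"dr":[0,0,0]},{"travel":[0.09,0,0.3],"dr":[0,0,0]},{"travel":[0.12,0,0.4],"dr":[0,0,0]},{"travel":[0.15,0,0.5],"dr":[0,0,0]}]' 0
```

```text
clock: 7.85
eef_pos: [0.5047, -0.0007, 0.0269]
orientation: [[-0.682, 0.7, 0.211], [0.67, 0.714, -0.205], [-0.294, 0.001, -0.956]]
force: [-3.9, 2.0, 5.0]
grip_width: 0.0005
```

```bash
python3 -m jog '[{"travel":[0.03,0,0.1],"dr":[0,0,0]},{"travel":[0.06,0,0.2],"dr":[0,0,0]},{"travel":[0.09,0,0.3],"dr":[0,0,0]},{"travel":[0.12,0,0.4],"dr":[0,0,0]},{"travel":[0.15,0,0.5],"dr":[0,0,0]}]' 0
```

```text
clock: 8.48
eef_pos: [0.5055, -0.0014, 0.0217]
orientation: [[-0.681, 0.701, 0.211], [0.67, 0.713, -0.206], [-0.295, 0.001, -0.956]]
force: [-2.0, 2.0, 3.3]
grip_width: 0.0007
```

```bash
python3 -m jog '[{"travel":[0.03,0,0.1],"dr":[0,0,0]},{"travel":[0.06,0,0.2],"dr":[0,0,0]},{"travel":[0.09,0,0.29],"dr":[0,0,0]}]' 0
```

```text
clock: 8.85
eef_pos: [0.5055, -0.0016, 0.0187]
orientation: [[-0.681, 0.701, 0.211], [0.67, 0.713, -0.206], [-0.295, 0.001, -0.956]]
force: [-0.7, 2.4, 3.3]
grip_width: 0.0004
```

```bash
python3 -m jog '[{"travel":[0.015,0,0.05],"dr":[0,0,0]},{"travel":[0.03,0,0.1],"dr":[0,0,0]}]' 0
```

```text
clock: 9.1
eef_pos: [0.5056, -0.0017, 0.0177]
orientation: [[-0.681, 0.701, 0.211], [0.67, 0.713, -0.206], [-0.295, 0.001, -0.956]]
force: [-0.6, 2.8, 2.8]
grip_width: 0.0004
```

```bash
python3 -m jog '[{"travel":[0.015,0,0.05],"dr":[0,0,0]},{"travel":[0.03,0,0.1],"dr":[0,0,0]}]' 0
```

```text
clock: 9.35
eef_pos: [0.5056, -0.0017, 0.0167]
orientation: [[-0.681, 0.701, 0.211], [0.67, 0.713, -0.206], [-0.295, 0.001, -0.955]]
force: [-0.8, 2.5, 3.5]
grip_width: 0.0003
```

```bash
python3 -m jog '[{"travel":[0.015,0,0.05],"dr":[0,0,0]},{"travel":[0.03,0,0.1],"dr":[0,0,0]}]' 0
```

```text
clock: 9.6
eef_pos: [0.5056, -0.0017, 0.0157]
orientation: [[-0.681, 0.701, 0.211], [0.67, 0.713, -0.206], [-0.295, 0.001, -0.955]]
force: [0.4, 1.7, 2.2]
grip_width: 0.0004
```

```bash
python3 -m jog '[{"travel":[0.015,0,0.05],"dr":[0,0,0]},{"travel":[0.03,0,0.1],"dr":[0,0,0]}]' 0; python3 - <<'E'
from h import *
import cv2
s=manip.snapshot("scene"); im=s["pixels"][:,:,::-1]
cv2.imwrite(f"pics/scene4.png",cv2.resize(im[100:300,180:460],None,fx=2.5,fy=2.5))
print([(np.round(d["position"],4).tolist(),round(d["conf"],2)) for d in manip.pinpoint("lid_cap","scene")])
E
```

```text
clock: 9.85
eef_pos: [0.5057, -0.0017, 0.0148]
orientation: [[-0.681, 0.701, 0.211], [0.67, 0.713, -0.206], [-0.295, 0.001, -0.955]]
force: [-0.2, 2.6, 6.6]
grip_width: 0.0007
[([0.6211, -0.1233, 0.2762], 0.73)]
```

View pics/scene4.png

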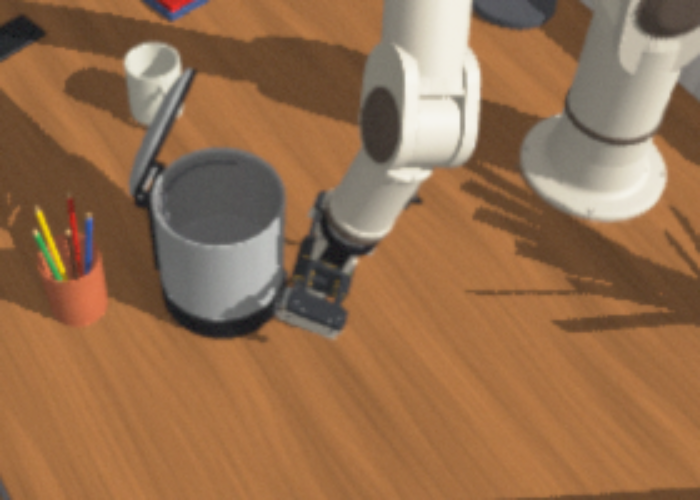

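The lid now stands nearly upright, from (135,190) to (193,72), and its detected origin matches 1.2 rad. The force is rising, which points to the stop. I'll press slightly further to be sure, then hold.

```bash
python3 -m jog '[{"travel":[0.012,0,0.04],"dr":[0,0,0]},{"travel":[0.012,0,0.04],"dr":[0,0,0]}]' 0
```

```text
clock: 10.2
eef_pos: [0.5058, -0.0017, 0.0147]
orientation: [[-0.681, 0.701, 0.212], [0.67, 0.713, -0.207], [-0.296, 0.001, -0.955]]
force: [-1.6, 1.9, 8.6]
grip_width: 0.0006
```

It's on the stop: z no longer moves and the force has gone up. I'll hold here for over 3 s.

```bash
python3 -m jog '[{"travel":[0.003,0,0.01],"dr":[0,0,0]},{"travel":[0.003,0,0.01],"dr":[0,0,0]},{"travel":[0.003,0,0.01],"dr":[0,0,0]},{"travel":[0.003,0,0.01],"dr":[0,0,0]},{"travel":[0.003,0,0.01],"dr":[0,0,0]}]' 0
python3 -m jog '[{"travel":[0,0,0],"dr":[0,0,0]},{"travel":[0,0,0],"dr":[0,0,0]},{"travel":[0,0,0],"dr":[0,0,0]},{"travel":[0,0,0],"dr":[0,0,0]},{"travel":[0,0,0],"dr":[0,0,0]}]' 0
python3 -m jog '[{"travel":[0,0,0],"dr":[0,0,0]},{"travel":[0,0,0],"dr":[0,0,0]},{"travel":[0,0,0],"dr":[0,0,0]},{"travel":[0,0,0],"dr":[0,0,0]},{"travel":[0,0,0],"dr":[0,0,0]}]' 0
python3 -m jog '[{"travel":[0,0,0],"dr":[0,0,0]},{"travel":[0,0,0],"dr":[0,0,0]},{"travel":[0,0,0],"dr":[0,0,0]},{"travel":[0,0,0],"dr":[0,0,0]},{"travel":[0,0,0],"dr":[0,0,0]}]' 0
python3 -m jog '[{"travel":[0,0,0],"dr":[0,0,0]},{"travel":[0,0,0],"dr":[0,0,0]},{"travel":[0,0,0],"dr":[0,0,0]},{"travel":[0,0,0],"dr":[0,0,0]},{"travel":[0,0,0],"dr":[0,0,0]}]' 0
python3 -m jog '[{"travel":[0,0,0],"dr":[0,0,0]},{"travel":[0,0,0],"dr":[0,0,0]},{"travel":[0,0,0],"dr":[0,0,0]},{"travel":[0,0,0],"dr":[0,0,0]},{"travel":[0,0,0],"dr":[0,0,0]}]' 0
python3 - <<'E'
from h import *
import cv2
s=manip.snapshot("scene"); im=s["pixels"][:,:,::-1]
cv2.imwrite(f"pics/scene5.png",cv2.resize(im[100:300,180:460],None,fx=2.5,fy=2.5))
print([(np.round(d["position"],4).tolist(),round(d["conf"],2)) for d in manip.pinpoint("lid_cap","scene")])
print([(np.round(d["position"],4).tolist(),round(d["conf"],2)) for d in manip.pinpoint("bin","scene")])
E
```

```text
clock: 10.82
eef_pos: [0.5058, -0.0017, 0.0146]
orientation: [[-0.681, 0.701, 0.212], [0.67, 0.713, -0.207], [-0.296, 0.001, -0.955]]
force: [-1.5, 2.6, 8.4]
grip_width: 0.0005
clock: 11.45
eef_pos: [0.5058, -0.0017, 0.0146]
orientation: [[-0.681, 0.701, 0.212], [0.67, 0.713, -0.207], [-0.296, 0.001, -0.955]]
force: [-1.7, 1.7, 8.9]
grip_width: 0.0005
clock: 12.08
eef_pos: [0.5058, -0.0017, 0.0146]
orientation: [[-0.681, 0.701, 0.212], [0.67, 0.713, -0.207], [-0.296, 0.001, -0.955]]
force: [-1.0, 1.4, 8.5]
grip_width: 0.0002
clock: 12.7
eef_pos: [0.5058, -0.0017, 0.0146]
orientation: [[-0.681, 0.701, 0.212], [0.67, 0.713, -0.207], [-0.296, 0.001, -0.955]]
force: [-1.3, 1.6, 8.0]
grip_width: 0.0004
clock: 13.32
eef_pos: [0.5058, -0.0017, 0.0146]
orientation: [[-0.681, 0.701, 0.212], [0.67, 0.713, -0.207], [-0.296, 0.001, -0.955]]
force: [-1.9, 1.7, 8.6]
grip_width: 0.0006
clock: 13.95
eef_pos: [0.5057, -0.0017, 0.0146]
orientation: [[-0.681, 0.701, 0.212], [0.67, 0.713, -0.207], [-0.296, 0.001, -0.955]]
force: [-1.8, 1.7, 7.9]
grip_width: 0.0008
[([0.6248, -0.1222, 0.2777], 0.77)]
[([0.5842, -0.0778, -0.0016], 0.79)]
```

View pics/scene5.png

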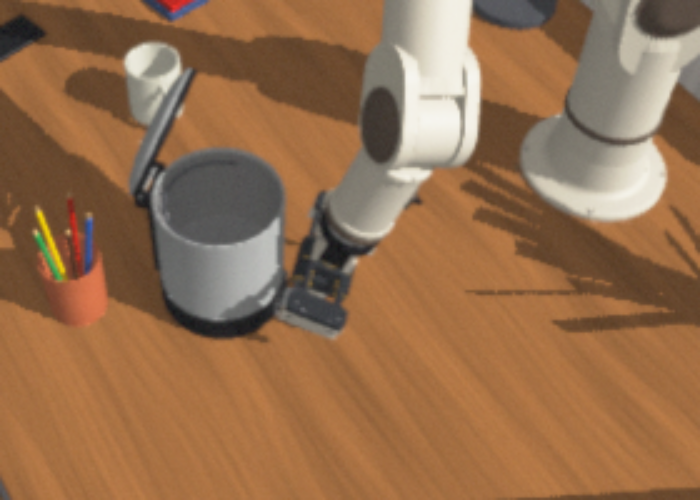

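The lid is unchanged at (135,190) to (193,72), and the bin hasn't moved. It has been held for over 3.5 s, so I'll let it up slowly.

```bash
python3 -m jog '[{"travel":[-0.025,0,-0.08],"dr":[0,0,0]},{"travel":[-0.05,0,-0.16],"dr":[0,0,0]},{"travel":[-0.075,0,-0.24],"dr":[0,0,0]},{"travel":[-0.1,0,-0.32],"dr":[0,0,0]},{"travel":[-0.125,0,-0.4],"dr":[0,0,0]}]' 0
python3 -m jog '[{"travel":[-0.025,0,-0.08],"dr":[0,0,0]},{"travel":[-0.05,0,-0.16],"dr":[0,0,0]},{"travel":[-0.075,0,-0.24],"dr":[0,0,0]},{"travel":[-0.1,0,-0.32],"dr":[0,0,0]},{"travel":[-0.125,0,-0.4],"dr":[0,0,0]}]' 0
python3 -m jog '[{"travel":[-0.025,0,-0.08],"dr":[0,0,0]},{"travel":[-0.05,0,-0.16],"dr":[0,0,0]},{"travel":[-0.075,0,-0.24],"dr":[0,0,0]},{"travel":[-0.1,0,-0.32],"dr":[0,0,0]},{"travel":[-0.125,0,-0.4],"dr":[0,0,0]}]' 0
```

```text
clock: 14.72
eef_pos: [0.5053, -0.0017, 0.0182]
orientation: [[-0.681, 0.701, 0.211], [0.67, 0.713, -0.206], [-0.295, 0.001, -0.956]]
force: [0.1, 1.1, 1.9]
grip_width: 0.0003
clock: 15.35
eef_pos: [0.5052, -0.0016, 0.0224]
orientation: [[-0.682, 0.701, 0.211], [0.67, 0.713, -0.206], [-0.295, 0.001, -0.956]]
force: [-1.1, 1.6, 3.7]
grip_width: 0.0003
clock: 15.98
eef_pos: [0.5053, -0.0016, 0.0266]
orientation: [[-0.682, 0.701, 0.211], [0.67, 0.713, -0.206], [-0.295, 0.001, -0.956]]
force: [-1.8, 1.0, 3.6]
grip_width: 0.0007
```

```bash
python3 -m jog '[{"travel":[-0.02,0,-0.06],"dr":[0,0,0]},{"travel":[-0.04,0,-0.12],"dr":[0,0,0]},{"travel":[-0.06,0,-0.18],"dr":[0,0,0]},{"travel":[-0.075,0,-0.24],"dr":[0,0,0]},{"travel":[-0.095,0,-0.3],"dr":[0,0,0]}]' 0
python3 -m jog '[{"travel":[-0.02,0,-0.06],"dr":[0,0,0]},{"travel":[-0.04,0,-0.12],"dr":[0,0,0]},{"travel":[-0.06,0,-0.18],"dr":[0,0,0]},{"travel":[-0.075,0,-0.24],"dr":[0,0,0]},{"travel":[-0.095,0,-0.3],"dr":[0,0,0]}]' 0
python3 -m jog '[{"travel":[-0.012,0,-0.04],"dr":[0,0,0]},{"travel":[-0.025,0,-0.08],"dr":[0,0,0]},{"travel":[-0.038,0,-0.12],"dr":[0,0,0]},{"travel":[-0.05,0,-0.16],"dr":[0,0,0]},{"travel":[-0.062,0,-0.2],"dr":[0,0,0]}]' 0
python3 -m jog '[{"travel":[-0.012,0,-0.04],"dr":[0,0,0]},{"travel":[-0.025,0,-0.08],"dr":[0,0,0]},{"travel":[-0.038,0,-0.12],"dr":[0,0,0]},{"travel":[-0.05,0,-0.16],"dr":[0,0,0]},{"travel":[-0.062,0,-0.2],"dr":[0,0,0]}]' 0
python3 - <<'E'
from h import *
import cv2
s=manip.snapshot("scene"); im=s["pixels"][:,:,::-1]
cv2.imwrite(f"pics/scene6.png",cv2.resize(im[100:300,180:460],None,fx=2.5,fy=2.5))
E
```

```text
clock: 16.6
eef_pos: [0.5054, -0.0017, 0.0298]
orientation: [[-0.681, 0.701, 0.211], [0.67, 0.713, -0.206], [-0.295, 0.001, -0.956]]
force: [-1.7, 2.0, 5.2]
grip_width: 0.0004
clock: 17.23
eef_pos: [0.5056, -0.0018, 0.033]
orientation: [[-0.681, 0.701, 0.211], [0.67, 0.713, -0.206], [-0.295, 0.001, -0.955]]
force: [-1.1, 1.3, 4.5]
grip_width: 0.0002
clock: 17.85
eef_pos: [0.5056, -0.0019, 0.0351]
orientation: [[-0.681, 0.701, 0.211], [0.67, 0.713, -0.206], [-0.295, 0.001, -0.955]]
force: [-1.7, -0.1, 4.9]
grip_width: 0.0007
clock: 18.48
eef_pos: [0.5057, -0.002, 0.0372]
orientation: [[-0.681, 0.701, 0.211], [0.67, 0.713, -0.206], [-0.295, 0.001, -0.955]]
force: [0.8, -0.7, 3.6]
grip_width: 0.0003
```

View pics/scene6.png

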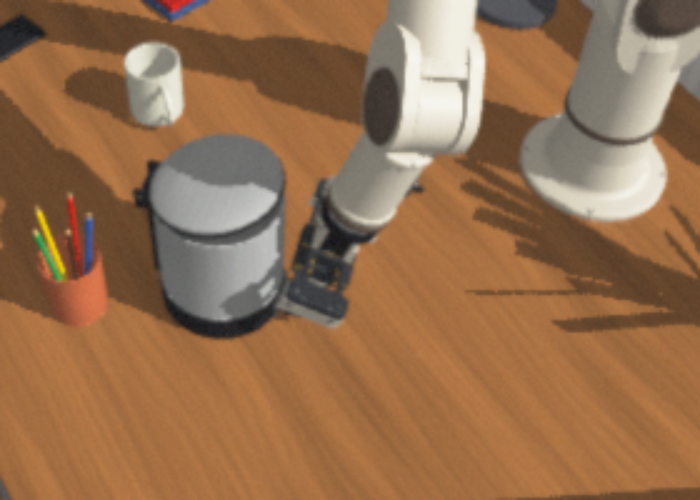

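The lid is almost down, with its front rim at (220,235) and a thin shadow gap below it. I'll ease off the last 4–5 mm even more slowly.

```bash
python3 -m jog '[{"travel":[-0.009,0,-0.03],"dr":[0,0,0]},{"travel":[-0.018,0,-0.06],"dr":[0,0,0]},{"travel":[-0.027,0,-0.09],"dr":[0,0,0]},{"travel":[-0.036,0,-0.12],"dr":[0,0,0]},{"travel":[-0.046,0,-0.15],"dr":[0,0,0]}]' 0
python3 -m jog '[{"travel":[-0.009,0,-0.03],"dr":[0,0,0]},{"travel":[-0.018,0,-0.06],"dr":[0,0,0]},{"travel":[-0.027,0,-0.09],"dr":[0,0,0]},{"travel":[-0.036,0,-0.12],"dr":[0,0,0]},{"travel":[-0.046,0,-0.15],"dr":[0,0,0]}]' 0
python3 -m jog '[{"travel":[-0.009,0,-0.03],"dr":[0,0,0]},{"travel":[-0.018,0,-0.06],"dr":[0,0,0]},{"travel":[-0.027,0,-0.09],"dr":[0,0,0]},{"travel":[-0.036,0,-0.12],"dr":[0,0,0]},{"travel":[-0.046,0,-0.15],"dr":[0,0,0]}]' 0
python3 -m jog '[{"travel":[-0.012,0,-0.04],"dr":[0,0,0]},{"travel":[-0.025,0,-0.08],"dr":[0,0,0]},{"travel":[-0.038,0,-0.12],"dr":[0,0,0]},{"travel":[-0.05,0,-0.16],"dr":[0,0,0]},{"travel":[-0.062,0,-0.2],"dr":[0,0,0]}]' 0
```

```text
clock: 19.15
eef_pos: [0.5057, -0.0019, 0.0388]
orientation: [[-0.681, 0.701, 0.211], [0.67, 0.713, -0.206], [-0.295, 0.001, -0.955]]
force: [1.7, -2.2, 3.7]
grip_width: 0.0004
clock: 19.77
eef_pos: [0.5055, -0.0018, 0.0403]
orientation: [[-0.681, 0.701, 0.211], [0.67, 0.713, -0.206], [-0.295, 0.001, -0.956]]
force: [4.0, -4.1, 3.9]
grip_width: 0.0001
clock: 20.4
eef_pos: [0.5045, -0.0011, 0.0413]
orientation: [[-0.682, 0.7, 0.21], [0.67, 0.714, -0.205], [-0.293, 0.001, -0.956]]
force: [0.0, 1.0, 0.7]
grip_width: 0.0003
clock: 21.02
eef_pos: [0.5055, -0.0017, 0.0439]
orientation: [[-0.681, 0.701, 0.211], [0.67, 0.713, -0.206], [-0.295, 0.001, -0.956]]
force: [0.5, -0.0, 0.0]
grip_width: 0.0004
```

The force is zero, so the finger is clear of the tread. I'll retract along the tool axis, up and outward.

```bash
python3 -m jog '[{"travel":[0,0,-1],"dr":[0,0,0]},{"travel":[0,0,-3],"dr":[0,0,0]},{"travel":[0,0,-6],"dr":[0,0,0]},{"travel":[0,0,-9],"dr":[0,0,0]},{"travel":[0,0,-12],"dr":[0,0,0]}]' 0
python3 -m jog '[{"travel":[1,0,-2],"dr":[0,0,0]},{"travel":[3,0,-4],"dr":[0,0,0]},{"travel":[5,0,-6],"dr":[0,0,0]},{"travel":[5,0,-6],"dr":[0,0,0]},{"travel":[5,0,-6],"dr":[0,0,0]}]' 0
python3 - <<'E'
from h import *
import cv2
for c in ["scene","top"]:
    s=manip.snapshot(c); im=s["pixels"][:,:,::-1]
    if c=="scene": im=cv2.resize(im[100:300,180:460],None,fx=2.5,fy=2.5)
    cv2.imwrite(f"pics/{c}7.png",im)
    for t in ["bin","pedal_tread","lid_cap","mug","sharpener","stapler","pen_pot"]:
        print(c,t,[(np.round(d["position"],3).tolist(),round(d["conf"],2)) for d in manip.pinpoint(t,c)][:1])
E
```

```text
clock: 21.65
eef_pos: [0.4796, 0.0236, 0.1599]
orientation: [[-0.682, 0.7, 0.211], [0.669, 0.714, -0.206], [-0.295, 0.001, -0.956]]
force: [0.7, -0.7, 0.9]
grip_width: 0.0006
clock: 22.28
eef_pos: [0.4336, 0.0682, 0.2013]
orientation: [[-0.681, 0.701, 0.211], [0.67, 0.713, -0.207], [-0.296, 0.001, -0.955]]
force: [-0.1, -0.2, 0.1]
grip_width: 0.0004
scene bin [([0.584, -0.08, -0.004], 0.67)]
scene pedal_tread [([0.507, -0.003, 0.04], 0.49)]
scene lid_cap [([0.581, -0.079, 0.193], 0.98)]
scene mug [([0.5, -0.435, -0.003], 0.63)]
scene sharpener [([0.695, 0.358, -0.0], 0.58)]
scene stapler [([0.52, 0.417, 0.001], 0.86)]
scene pen_pot [([0.761, -0.158, -0.005], 0.96)]
top bin []
top pedal_tread [([0.501, 0.002, 0.038], 0.8)]
top lid_cap [([0.582, -0.081, 0.189], 0.87)]
top mug [([0.5, -0.434, -0.0], 0.94)]
top sharpener [([0.7, 0.363, -0.002], 0.66)]
top stapler [([0.521, 0.416, 0.005], 0.75)]
top pen_pot [([0.523, 0.417, 0.007], 0.73)]
```

View pics/scene7.png

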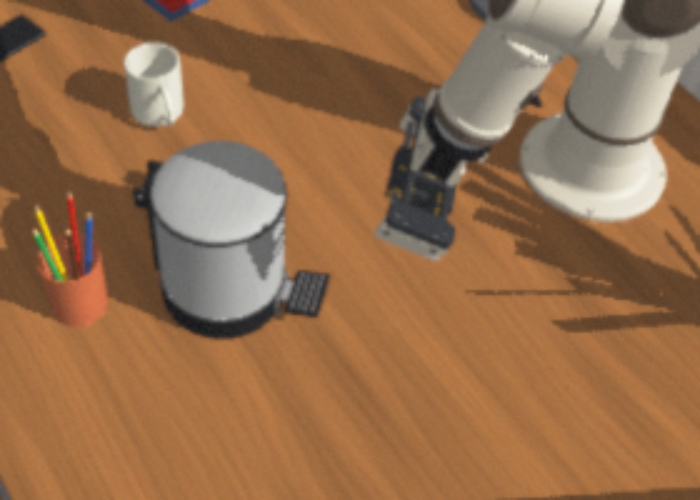

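View pics/top7.png

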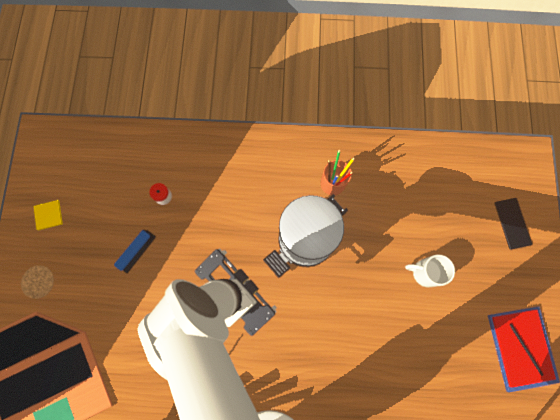

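The lid is shut, with its rim at (220,235) in the crop. In the top view the pedal is up at (276,262), the bin is still at (311,230), and nothing else has moved. The arm is clear, so I'm handing it in.

```bash
python3 -c "
from rig import manip
print(manip.sign_off())"
```

```text
the job is handed in; nothing more can be done
None
```

The bin's lid was opened by the pedal, held fully open, let down gently and left shut. I handed the job in at about 22 s.

- **Opening:** I pressed the tread down with the shut fingertips until it sat on its stop. The fingers stopped moving down and the force rose to about 8.5 N. The camera put the lid within about 4 mm of where it should be when fully open.
- **Hold:** I kept it there from about 10.2 s to 14 s, so more than three seconds.
- **Closing:** I let the pedal up over about 6.5 s, slowing to roughly 2.5 mm/s at the end. The finger stayed loaded until the lid was down. In the last 1–2 mm the fingertip stuck slightly sideways (about 6 N) and slid a millimetre as it came off.
- **Last checks:** The lid is shut and the pedal is up. The bin, mug, sharpener, stapler and pen pot are where they were, within the detectors' few millimetres. The arm is clear and the force is about zero.
- **Disagreements:** In the last top view the detector reported the pen pot at the stapler's position. The picture and the scene camera both show it unmoved. The top camera never detected the whole bin, only its lid and pedal.

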